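Find the rocking tub cover and press it home

TASK

One of the four identical white covers on the screw caddy is not seated and rocks: with closed fingertips, press lightly near the edge of one cover after another until you find it, then press it in the middle until it is fully home and flat on its tub. Finish while still holding that cover down with a light, steady push of about 10 N. Only press: do not pull a cover up, do not lean hard on anything, and leave the loose tins, jar, lid and spout on and around the caddy where they are.

Things in the scene. Friction and masses are not known exactly. Their poses are not given: they have to be found in the camera images.
- caddy: plywood screw caddy fixed to the bench, 270 x 270 mm, flat deck 45 mm high; origin at the centre of its underside, x and y along its sides, z up. Four identical round grey tubs stand in its wells, 125 mm apart in a square, each with the same round flat white cover, 96 mm across, 14 mm deep, whose top is 68 to 74 mm above the bench (each a little different).
- well_1 (a point): centre of a well of the caddy, at deck height (45 mm above the bench), 23 to 29 mm below the middle of the cover's top; at (-62.5, +62.5) mm in the caddy's x, y. Three of the four covers are home on their tubs; the fourth, in any well, looks the same but teeters on its tub.
- well_2 (a point): centre of a well of the caddy, at deck height (45 mm above the bench), 23 to 29 mm below the middle of the cover's top; at (-62.5, -62.5) mm in the caddy's x, y. Every tub rests on springy foam: pushed anywhere on its cover it sinks about 1 mm per 3 N, at most 8 mm, and comes back.
- well_3 (a point): centre of a well of the caddy, at deck height (45 mm above the bench), 23 to 29 mm below the middle of the cover's top; at (+62.5, +62.5) mm in the caddy's x, y. A push of 1 to 5 N near the edge of the unseated cover (33 to 38 mm from its centre) tips that edge down some 4 mm more than the foam gives; let go, it tips back. A sound cover stays level.
- well_4 (a point): centre of a well of the caddy, at deck height (45 mm above the bench), 23 to 29 mm below the middle of the cover's top; at (+62.5, -62.5) mm in the caddy's x, y. Pushed at its middle with a little over 8 N, the unseated cover slides down 5 mm onto its rim, stays there and rocks no more; a push near its edge only rocks it.
- cover_rock_x (a joint): tip of the one unseated cover (whichever well it is in) about a level axis, rad; 0 level, up to about 0.12 either way when its edge is pushed down. The axis lies in any compass direction
- cover_rock_y (a joint): the same about the level axis at right angles to cover_rock_x
- cover_seat (a joint): how far the unseated cover has been pushed down onto its tub, m: 0 as found, 0.005 fully home; negative if it is pulled up
- tub_sink (a joint): how far the tub under the unseated cover is pushed down into its foam, m: 0 when nothing pushes on it, 0.002 at about 6 N, at most 0.008 (24 N)
- grease_tin: small closed steel tin, 32 mm across, 30 mm high, standing on the caddy's deck in the middle between the four covers; origin at the centre of its underside
- clear_jar: open clear glass jar, 72 mm across, 85 mm high, standing just beside the caddy; origin under its centre
- crushed_tin: crushed drinks-size tin, about 68 mm across, 65 mm high; origin under its centre
- can_spout: green plastic watering-can spout standing on its collar (68 mm across), about 160 mm high; origin under its centre
- takeaway_lid: clear rectangular takeaway lid, 130 x 90 x 8 mm, lying just beside the caddy; origin under its centre

How it is judged:
By the outcome, as a careful person would: the job done as asked, in the order asked, and still so for the second after the job is handed in, while the arm keeps its last pose, push and grip.
It also fails if it takes over 48 s, if anything falls off the work surface, if the arm or the gripper's body presses on something with over 40 N, if the wrist force passes 120 N, or if a joint passes its speed limit or range.

ROBOT

A 6-joint arm with a two-finger parallel gripper is mounted at the origin on the work surface. World frame = base frame: x ahead of the robot, y to its left, z up, the work surface at z = 0. Lengths are in mm, angles in rad, forces in N, time in s.
With the tool pointing down it reaches from about 300 to 775 mm from the base axis. Payload 14.6 kg.
Tool frame: the origin (TCP) lies between the finger pads; the fingertips stand 22 mm ahead of it and the grasp point (between the pads) lies 3 mm ahead of it (finger_overhang is the distance from the TCP to the fingertips, in mm); z points along the fingers, y is the direction in which the jaws open and shut (so a half turn about z gives the same grasp; the last joint's range is limited). The gripper opens to 94 mm and grips with 3 to 60 N. Pads are 16 mm wide; open, the fingers measure 119 mm over their backs; the gripper's body (75 mm by 177 mm) begins 78 mm behind the grasp point.
Start: joints at [-1.344, 0.3, 1.521, -0, 1.321, -0.067], TCP at [159.268, -526.425, 227.446] pointing down, gripper open.
Joint ranges: [-3.03, 3.03], [-0.79, 2.21], [0.23, 2.52], [-1.04, 4.18], [0, 3.07], [-2.55, 2.55]. Speed limits (rad/s): [2.22, 2.22, 2.57, 3.14, 3.14, 3.14].

INTERFACE

Orientations are given as [roll, pitch, yaw] about the fixed x, y, z axes, in that order (R = Rz(yaw) Ry(pitch) Rx(roll)).
In Python, from cell import * gives the robot as it stands.
- The arm moves only by the tool jog_arm, never from a script. Its argument "increments" is a list of rows, each a list of 7 numbers: the shift along the tool's x, y, z in cm, then the turn, a rotation vector about the tool's x, y, z in degrees, then the finger opening in cm, from 0 to 9.4. In form: [[x, y, z, wx, wy, wz, grip], ...]. A call has 1 to 20 rows; each row shifts and turns the commanded pose from where the row before left it, along the tool's axes as they then stand; what a row does not reach is not made up. A row lasts 1/8 s, in which the tool goes at most 62.5 mm and 10.7 degrees, less where a joint would pass 70% of its speed; a pose out of reach is approached as far as the arm can. A call is refused whole if a number of a shift passes 6.25 or a number of a turn 10.7, either way. A call with a gripper value outside its range is refused whole. The fingers move at their own pace and stop on an object; "squeeze" is the grip in N (left out, the last holds). Time passes only in rows, so rows that do not move let the fingers close. It gives the time, the measured TCP pose, the force and the opening at its end, in the units of the state.
- read_state(): the state, without advancing time (a new reading comes with each control period).
- camera(name): name is "scene" or "top"; returns a dict with "image" (480x640x3 uint8, red, green, blue), "K" (3x3 intrinsics, pixels), "rvec" (rotation vector, rad) and "tvec" (3), from world to camera coordinates, as OpenCV has them. Camera axes: x right, y down, z forward; pixel columns grow to the right and rows downward; lengths in mm; the calibration is good to about 2 mm. A picture is of the moment at which its call begins. There is no depth.
- sign_off(): hands the job in, once; it reports no verdict.
Trained networks look in a picture, given as the dict that the camera call returned (one of the last four; its "shot" number tells which), for a name from the list of things; names that differ only in an ending like _2 or _b are one class to them, and where a whole thing is asked for, a point or a joint stands for the part that bears it (a point fixed in the world has none). Each returns a list of dicts, best first, with "conf" (0 to 1); they miss things now and then, are a little off and sometimes report something else, mostly with a low value. They report only what shows in the picture. A call takes as long as a camera call.
- recognise(picture, name): "centre" ([x, y, z] in mm, in the coordinates of the camera as it stood for that picture, good to about 4 mm: the middle of the surface that is visible of it).
- regions_of(picture, name): "mask" (480x640 bool, what is visible of it).
The state is a dict: "clock": time; "joints": joint angles; "qd": joint speeds; "effort": joint torques, N m; "eef_pos": TCP position; "eef_rot": TCP orientation; "wrist_force": force on the tool from outside, world axes, zero at the start; "moment": the same for the moment, N m; "finger_gap": finger opening in mm.
Only numpy, scipy, OpenCV 4.12 (cv2) and the standard library are available. Lean on these libraries where they do the work, as an engineer would, in place of code of your own. Each camera call takes 0.05 s, during which the arm holds its last target.

## Working session

There is one attempt and no reset: what is moved stays moved. The work goes in short steps, Python scripts to look and compute and a tool call to move; the robot and the scene stay as the last step left them, time stands still between calls to the robot, and variables do not carry over. Pictures are saved under pics/ and viewed, and the job is handed in when it is done.

Besides the shell and the picture viewer there is one more tool, called after "Request:" in YAML: its name, and indented under it one key for each argument. jog_arm: Moves the arm, as the interface text tells. Its arguments: {"type":"object","properties":{"increments":{"type":"array"},"squeeze":{"type":"number"}},"required":["increments"]}

```bash
mkdir -p pics; python3 - <<'E'
from cell import *
import cv2
s=read_state();print(s)
for n in("scene","top"):
    p=camera(n);cv2.imwrite(f"pics/{n}0.png",cv2.cvtColor(p["image"],cv2.COLOR_RGB2BGR))
    R=cv2.Rodrigues(p["rvec"])[0]
    for k in("caddy","well_1","grease_tin","clear_jar","crushed_tin","can_spout","takeaway_lid","cover_seat"):
        for r in recognise(p,k)[:5]:
            print(n,k,round(r["conf"],2),(R.T@(r["centre"]-p["tvec"].ravel())).round(0) if hasattr(p["tvec"],'ravel') else r)
E
```

```text
{'clock': 0.0, 'joints': array([-1.34367536e+00,  3.00517998e-01,  1.52158675e+00,  1.17701732e-05,
        1.32068985e+00, -6.66173420e-02]), 'qd': array([-0.00154838, -0.00031369,  0.00139196, -0.000332  , -0.00089657,
       -0.00106537]), 'effort': array([-4.04306365e-04, -5.31810558e+01, -3.52739882e+01,  7.07698544e-02,
        2.44465366e-02, -2.07552062e-04]), 'eef_pos': array([ 159.18013158, -526.2138676 ,  226.85819137]), 'eef_rot': array([-3.14039413e+00, -9.13863393e-05,  2.93735331e-01]), 'wrist_force': array([ 0.12223078, -0.03350091, -0.39611445]), 'moment': array([-0.00920059,  0.00026064,  0.02609517]), 'finger_gap': 94.18342359078764}
scene caddy 0.65 [627.  31.  46.]
scene well_1 0.69 [630.  33.  42.]
scene well_1 0.67 [ 574. -511.   62.]
scene grease_tin 0.56 [593.  48.  74.]
scene grease_tin 0.18 [522.  86.  73.]
scene clear_jar 0.7 [559. 237.  54.]
scene crushed_tin 0.96 [ 576. -510.   60.]
scene can_spout 0.72 [598. 500.  79.]
scene can_spout 0.72 [632.  28.  47.]
scene can_spout 0.62 [ 572. -508.   59.]
scene takeaway_lid 0.83 [ 659. -162.    7.]
scene cover_seat 0.73 [514.  89.  66.]
top caddy 0.6 [580.  37.  41.]
top caddy 0.29 [509.  86.  70.]
top well_1 0.74 [579.  37.  46.]
top grease_tin 0.37 [581.  40.  44.]
top clear_jar 0.94 [563. 239.  36.]
top clear_jar 0.32 [582.  37.  47.]
top crushed_tin 0.71 [ 558. -508.   61.]
top can_spout 0.67 [510.  86.  77.]
top can_spout 0.62 [584. 493.  94.]
top takeaway_lid 0.77 [ 658. -167.    5.]
top takeaway_lid 0.23 [511.  83.  68.]
top cover_seat 0.88 [509.  83.  75.]
```

View pics/top0.png

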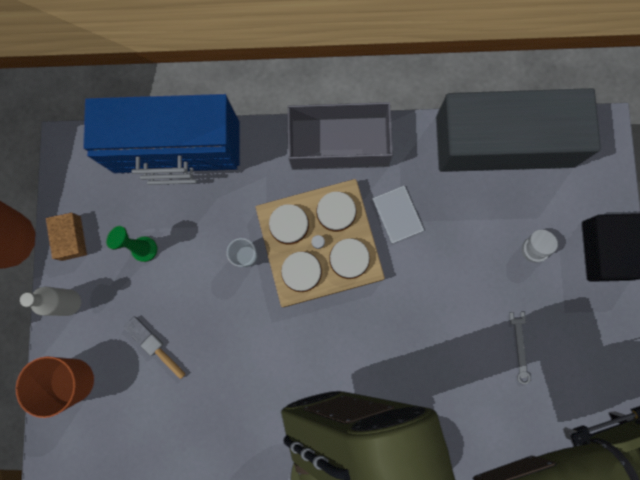

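View pics/scene0.png

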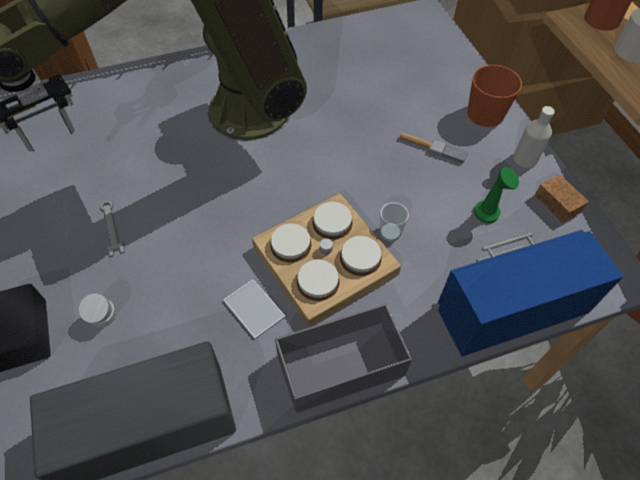

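```bash
cat > h.py <<'E'
from cell import *
import cv2, numpy as np
def ray(p,uv,z):
    R=cv2.Rodrigues(np.array(p["rvec"],float))[0];t=np.array(p["tvec"],float).ravel()
    u=cv2.undistortPoints(np.array([[uv]],float),np.array(p["K"]),None).ravel()
    c=-R.T@t;d=R.T@np.array([u[0],u[1],1]);return c+d*(z-c[2])/d[2]
E
python3 - <<'E'
from h import *
seeds={"top":[(302,271),(350,258),(289,224),(337,211)],"scene":[(333,218),(291,241),(361,254),(318,279)]}
for n in seeds:
    p=camera(n);im=p["image"].astype(int)
    m=((im.min(2)>130)&(im.max(2)-im.min(2)<35)).astype(np.uint8)
    k,l,st,ce=cv2.connectedComponentsWithStats(m)
    P=[]
    for s in seeds[n]:
        i=l[s[1],s[0]];q=ray(p,ce[i],70);P.append(q);print(n,s,i,st[i],ce[i].round(1),q.round(1))
    P=np.array(P);print(P.mean(0), [np.linalg.norm(P[a]-P[b]).round(1) for a,b in((0,1),(0,2),(1,3),(2,3))],
      np.degrees(np.arctan2(*(P[2]-P[0])[[1,0]])),np.degrees(np.arctan2(*(P[0]-P[1])[[1,0]])))
    x,y=(seeds[n][0]);cv2.imwrite(f"pics/{n}z.png",cv2.resize(cv2.cvtColor(p["image"],cv2.COLOR_RGB2BGR)[150:330,220:420],None,fx=3,fy=3,interpolation=cv2.INTER_CUBIC))
E
```

```text
top (302, 271) 9 [ 282  252   38   38 1139] [300.3 270.7] [510.4  84.9  70. ]
top (350, 258) 6 [ 331  239   37   38 1129] [349.  257.4] [540.1 -36.6  70. ]
top (289, 224) 3 [ 269  205   38   37 1098] [287.6 222.8] [631.8 114.8  70. ]
top (337, 211) 2 [ 317  192   38   37 1090] [335.7 209.8] [661.3  -6.7  70. ]
[585.90530235  39.09518054  70.        ] [np.float64(125.1), np.float64(125.0), np.float64(124.8), np.float64(125.1)] 13.869682790656544 103.76212748720388
scene (333, 218) 132 [314 202  38  31 921] [332.3 216.7] [512.2  88.8  70. ]
scene (291, 241) 175 [ 271  223   39   33 1003] [290.1 239.3] [542.5 -32.8  70. ]
scene (361, 254) 195 [ 342  236   39   34 1047] [361.  252.1] [633.6 118.4  70. ]
scene (318, 279) 202 [ 298  259   41   36 1133] [317.6 276.8] [664.4  -3.6  70. ]
[588.15882501  42.7142403   70.        ] [np.float64(125.3), np.float64(125.0), np.float64(125.3), np.float64(125.9)] 13.693990626568194 104.01786253490424
```

View pics/scenez.png

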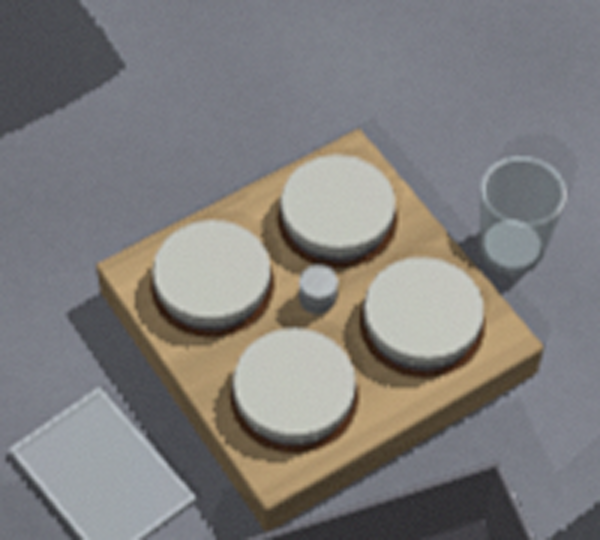

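Request:
jog_arm:
  increments:
    - [0,0,0,0,0,3,0]
    - [2.8,-2.4,0,0,0,0,0]
    - [2.8,-2.4,0,0,0,0,0]
    - [2.8,-2.4,0,0,0,0,0]
    - [2.8,-2.4,0,0,0,0,0]
    - [2.8,-2.4,0,0,0,0,0]
    - [2.8,-2.4,0,0,0,0,0]
    - [2.8,-2.4,-0.5,0,0,0,0]
    - [2.8,-2.4,-0.5,0,0,0,0]
    - [2.8,-2.4,0.5,0,0,0,0]
    - [2.8,-2.4,0.5,0,0,0,0]
    - [2.8,-2.4,2,0,0,0,0]
    - [2.8,-2.4,2,0,0,0,0]
    - [2.8,-2.4,2,0,0,0,0]
    - [2.8,-2.4,2,0,0,0,0]
    - [2.8,-2.4,2,0,0,0,0]
    - [0,0,0,0,0,0,0]
  squeeze: 10

```text
clock: 3.12
eef_pos: [481.1, -74.8, 126.1]
eef_rot: [-3.14, 0.002, 0.244]
wrist_force: [0.1, -0.1, 0.4]
finger_gap: 0.8
```

Request:
jog_arm:
  increments:
    - [1.6,-1.2,1,0,0,0,0]
    - [1.6,-1.2,1,0,0,0,0]
    - [0,0,0.6,0,0,0,0]
    - [0,0,0,0,0,0,0]
    - [0,0,0,0,0,0,0]

```text
clock: 3.75
eef_pos: [506.3, -45.9, 101.7]
eef_rot: [3.141, -0.0, 0.241]
wrist_force: [0.2, -0.2, 0.9]
finger_gap: 0.5
```

```bash
python3 - <<'E'
from h import *
s=read_state();print(s["eef_pos"],s["wrist_force"],s["moment"],s["finger_gap"])
p=camera("scene");cv2.imwrite("pics/scene2.png",cv2.resize(cv2.cvtColor(p["image"],cv2.COLOR_RGB2BGR)[120:330,200:440],None,fx=3,fy=3)[:600])
E
```

```text
[506.29054677 -45.85757272 101.69465608] [ 0.20367035 -0.21277817  0.93562456] [ 0.01027524 -0.0675518   0.01159992] 0.5251621104427617
```

View pics/scene2.png

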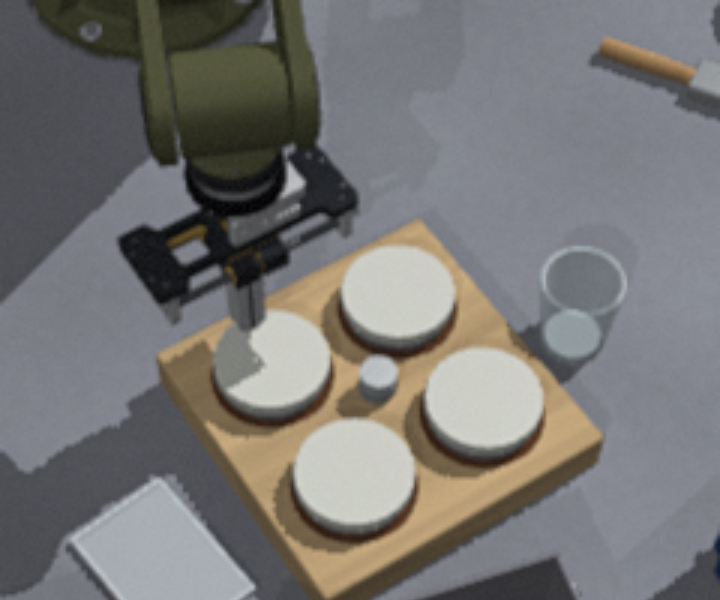

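Request:
jog_arm:
  increments:
    - [0,0,0.3,0,0,0,0]
    - [0,0,0.1,0,0,0,0]
    - [0,0,0,0,0,0,0]

```text
clock: 4.18
eef_pos: [506.3, -45.5, 97.4]
eef_rot: [-3.142, 0.0, 0.241]
wrist_force: [-0.3, -0.3, 0.1]
finger_gap: 0.4
```

Request:
jog_arm:
  increments:
    - [0,0,0.1,0,0,0,0]
    - [0,0,0,0,0,0,0]

```text
clock: 4.42
eef_pos: [506.3, -45.5, 96.4]
eef_rot: [-3.142, 0.0, 0.241]
wrist_force: [-1.0, -0.2, -0.3]
finger_gap: 0.9
```

Request:
jog_arm:
  increments:
    - [0,0,0.1,0,0,0,0]
    - [0,0,0,0,0,0,0]

```text
clock: 4.68
eef_pos: [506.3, -45.5, 95.4]
eef_rot: [-3.142, 0.0, 0.241]
wrist_force: [0.1, 0.1, 0.8]
finger_gap: 0.2
```

Request:
jog_arm:
  increments:
    - [0,0,0.1,0,0,0,0]
    - [0,0,0,0,0,0,0]

```text
clock: 4.92
eef_pos: [506.3, -45.5, 94.4]
eef_rot: [-3.142, 0.0, 0.241]
wrist_force: [-0.3, -0.5, -0.3]
finger_gap: 0.4
```

Request:
jog_arm:
  increments:
    - [0,0,0.1,0,0,0,0]
    - [0,0,0,0,0,0,0]

```text
clock: 5.18
eef_pos: [506.4, -45.5, 93.5]
eef_rot: [3.142, -0.0, 0.241]
wrist_force: [-0.4, -0.2, 1.5]
finger_gap: 0.4
```

Request:
jog_arm:
  increments:
    - [0,0,0.1,0,0,0,0]
    - [0,0,0,0,0,0,0]

```text
clock: 5.42
eef_pos: [506.4, -45.5, 92.6]
eef_rot: [3.142, -0.0, 0.241]
wrist_force: [-1.4, -0.2, 3.1]
finger_gap: 0.6
```

Request:
jog_arm:
  increments:
    - [0,0,0.1,0,0,0,0]
    - [0,0,0,0,0,0,0]

```text
clock: 5.68
eef_pos: [506.4, -45.5, 91.7]
eef_rot: [3.142, -0.0, 0.241]
wrist_force: [-2.7, -0.4, 6.3]
finger_gap: 0.9
```

Request:
jog_arm:
  increments:
    - [0,0,-1.5,0,0,0,0]
    - [0,-3.2,0,0,0,0,0]
    - [0,-3.2,0,0,0,0,0]
    - [0,-3.2,0,0,0,0,0]
    - [0,-3.1,0,0,0,0,0]
    - [0,0,0.8,0,0,0,0]
    - [0,0,0,0,0,0,0]
    - [0,0,0,0,0,0,0]

```text
clock: 6.68
eef_pos: [476.2, 77.1, 98.6]
eef_rot: [3.142, 0.0, 0.24]
wrist_force: [-0.2, -0.4, -0.3]
finger_gap: 0.2
```

Request:
jog_arm:
  increments:
    - [0,0,0.2,0,0,0,0]
    - [0,0,0,0,0,0,0]

```text
clock: 6.92
eef_pos: [476.0, 77.5, 96.3]
eef_rot: [-3.142, 0.0, 0.241]
wrist_force: [0.4, -0.1, 0.3]
finger_gap: 0.7
```

Request:
jog_arm:
  increments:
    - [0,0,0.1,0,0,0,0]
    - [0,0,0,0,0,0,0]

```text
clock: 7.18
eef_pos: [476.0, 77.8, 95.4]
eef_rot: [-3.142, 0.0, 0.241]
wrist_force: [0.3, -0.6, 0.0]
finger_gap: 0.3
```

Request:
jog_arm:
  increments:
    - [0,0,0.1,0,0,0,0]
    - [0,0,0,0,0,0,0]

```text
clock: 7.42
eef_pos: [476.0, 77.8, 94.4]
eef_rot: [-3.142, 0.0, 0.241]
wrist_force: [-0.6, -1.1, 0.4]
finger_gap: 0.5
```

Request:
jog_arm:
  increments:
    - [0,0,0.1,0,0,0,0]
    - [0,0,0,0,0,0,0]

```text
clock: 7.68
eef_pos: [476.0, 77.8, 93.4]
eef_rot: [-3.142, -0.0, 0.241]
wrist_force: [0.2, -0.1, 0.7]
finger_gap: 0.4
```

Request:
jog_arm:
  increments:
    - [0,0,0.1,0,0,0,0]
    - [0,0,0,0,0,0,0]

```text
clock: 7.92
eef_pos: [475.9, 77.8, 92.4]
eef_rot: [-3.142, 0.0, 0.241]
wrist_force: [-0.0, 0.4, 0.7]
finger_gap: 0.0
```

Request:
jog_arm:
  increments:
    - [0,0,0.1,0,0,0,0]
    - [0,0,0,0,0,0,0]

```text
clock: 8.18
eef_pos: [476.0, 77.8, 91.4]
eef_rot: [-3.142, 0.0, 0.241]
wrist_force: [0.2, 0.0, 1.4]
finger_gap: 0.3
```

Request:
jog_arm:
  increments:
    - [0,0,0.1,0,0,0,0]
    - [0,0,0,0,0,0,0]

```text
clock: 8.43
eef_pos: [476.0, 77.9, 90.5]
eef_rot: [-3.142, -0.0, 0.242]
wrist_force: [-1.1, 0.8, 1.9]
finger_gap: 0.3
```

Request:
jog_arm:
  increments:
    - [0,0,0.1,0,0,0,0]
    - [0,0,0,0,0,0,0]

```text
clock: 8.68
eef_pos: [476.0, 77.8, 89.5]
eef_rot: [-3.142, -0.0, 0.241]
wrist_force: [-1.3, -0.1, 5.6]
finger_gap: 0.5
```

Request:
jog_arm:
  increments:
    - [0,0,-2.5,0,0,0,0]
    - [4,0,0,0,0,0,0]
    - [4,0,0,0,0,0,0]
    - [4,0,0,0,0,0,0]
    - [4,0,0,0,0,0,0]
    - [3.7,0,0,0,0,0,0]
    - [0,0,0.9,0,0,0,0]
    - [0,0,0.8,0,0,0,0]
    - [0,0,0,0,0,0,0]
    - [0,0,0,0,0,0,0]

```text
clock: 9.93
eef_pos: [667.1, 124.8, 98.0]
eef_rot: [3.142, -0.0, 0.241]
wrist_force: [-0.3, 0.2, 0.6]
finger_gap: 0.4
```

Request:
jog_arm:
  increments:
    - [0,0,0.1,0,0,0,0]
    - [0,0,0,0,0,0,0]

```text
clock: 10.18
eef_pos: [667.2, 124.9, 96.7]
eef_rot: [3.142, -0.0, 0.241]
wrist_force: [-0.0, 0.5, -0.1]
finger_gap: 0.9
```

Request:
jog_arm:
  increments:
    - [0,0,0.1,0,0,0,0]
    - [0,0,0,0,0,0,0]

```text
clock: 10.42
eef_pos: [667.2, 125.0, 95.3]
eef_rot: [-3.142, 0.0, 0.241]
wrist_force: [0.5, 0.6, -0.5]
finger_gap: 1.0
```

Request:
jog_arm:
  increments:
    - [0,0,0.1,0,0,0,0]
    - [0,0,0,0,0,0,0]

```text
clock: 10.68
eef_pos: [667.3, 124.9, 94.5]
eef_rot: [-3.142, -0.0, 0.241]
wrist_force: [-0.5, -0.7, 0.3]
finger_gap: 0.6
```

Request:
jog_arm:
  increments:
    - [0,0,0.1,0,0,0,0]
    - [0,0,0,0,0,0,0]

```text
clock: 10.92
eef_pos: [667.3, 124.9, 93.7]
eef_rot: [3.142, -0.0, 0.241]
wrist_force: [-0.8, -0.5, 3.5]
finger_gap: 0.6
```

Request:
jog_arm:
  increments:
    - [0,0,0.1,0,0,0,0]
    - [0,0,0,0,0,0,0]

```text
clock: 11.18
eef_pos: [667.4, 125.0, 92.8]
eef_rot: [3.142, -0.0, 0.241]
wrist_force: [-2.6, -0.5, 6.4]
finger_gap: 1.0
```

Request:
jog_arm:
  increments:
    - [0,0,-1.4,0,0,0,0]
    - [0,3.1,0,0,0,0,0]
    - [0,3.1,0,0,0,0,0]
    - [0,3.1,0,0,0,0,0]
    - [0,3.2,0,0,0,0,0]
    - [0,0,0.8,0,0,0,0]
    - [0,0,0,0,0,0,0]
    - [0,0,0,0,0,0,0]

```text
clock: 12.18
eef_pos: [697.0, 4.7, 98.6]
eef_rot: [-3.142, 0.0, 0.243]
wrist_force: [-0.2, -0.9, -0.5]
finger_gap: 0.5
```

Request:
jog_arm:
  increments:
    - [0,0,0.1,0,0,0,0]
    - [0,0,0,0,0,0,0]

```text
clock: 12.42
eef_pos: [697.1, 4.0, 97.5]
eef_rot: [3.142, -0.0, 0.242]
wrist_force: [-0.3, -0.3, -0.3]
finger_gap: 0.6
```

Request:
jog_arm:
  increments:
    - [0,0,0.1,0,0,0,0]
    - [0,0,0,0,0,0,0]

```text
clock: 12.68
eef_pos: [697.1, 3.6, 96.3]
eef_rot: [-3.142, 0.0, 0.241]
wrist_force: [-0.3, 0.3, -0.2]
finger_gap: 0.0
```

Request:
jog_arm:
  increments:
    - [0,0,0.1,0,0,0,0]
    - [0,0,0,0,0,0,0]

```text
clock: 12.92
eef_pos: [697.1, 3.5, 95.3]
eef_rot: [-3.142, 0.0, 0.241]
wrist_force: [-0.2, -0.1, -0.2]
finger_gap: 0.5
```

Request:
jog_arm:
  increments:
    - [0,0,0.1,0,0,0,0]
    - [0,0,0,0,0,0,0]

```text
clock: 13.18
eef_pos: [697.1, 3.5, 94.3]
eef_rot: [-3.142, 0.0, 0.241]
wrist_force: [0.3, 0.3, -0.0]
finger_gap: 0.3
```

Request:
jog_arm:
  increments:
    - [0,0,0.1,0,0,0,0]
    - [0,0,0,0,0,0,0]

```text
clock: 13.42
eef_pos: [697.1, 3.5, 93.3]
eef_rot: [-3.142, 0.0, 0.241]
wrist_force: [-0.8, 0.4, -1.0]
finger_gap: 0.5
```

Request:
jog_arm:
  increments:
    - [0,0,0.1,0,0,0,0]
    - [0,0,0,0,0,0,0]

```text
clock: 13.68
eef_pos: [697.2, 3.6, 92.6]
eef_rot: [3.142, -0.0, 0.241]
wrist_force: [1.0, 0.5, 1.9]
finger_gap: 0.7
```

Request:
jog_arm:
  increments:
    - [0,0,0.1,0,0,0,0]
    - [0,0,0,0,0,0,0]

```text
clock: 13.92
eef_pos: [697.2, 3.6, 91.7]
eef_rot: [3.142, -0.0, 0.241]
wrist_force: [-1.0, -0.2, 3.9]
finger_gap: 0.9
```

Request:
jog_arm:
  increments:
    - [0,0,0.1,0,0,0,0]
    - [0,0,0,0,0,0,0]

```text
clock: 14.18
eef_pos: [697.3, 3.6, 90.9]
eef_rot: [3.141, -0.0, 0.241]
wrist_force: [-2.3, -0.2, 7.1]
finger_gap: 0.3
```

Request:
jog_arm:
  increments:
    - [0,0,-3,0,0,0,0]
    - [-3.2,-2.5,0,0,0,0,0]
    - [-3.2,-2.5,0,0,0,0,0]
    - [-3.2,-2.5,0,0,0,0,0]
    - [-3.2,-2.5,0,0,0,0,0]
    - [-3.2,-2.5,0,0,0,0,0]
    - [0,0,1.2,0,0,0,0]
    - [0,0,1.2,0,0,0,0]
    - [0,0,0,0,0,0,0]
    - [0,0,0,0,0,0,0]

```text
clock: 15.42
eef_pos: [512.3, 86.3, 96.2]
eef_rot: [-3.142, 0.0, 0.241]
wrist_force: [-0.5, 0.6, -0.0]
finger_gap: 0.4
```

Request:
jog_arm:
  increments:
    - [0,0,0.1,0,0,0,0]
    - [0,0,0,0,0,0,0]

```text
clock: 15.68
eef_pos: [512.0, 86.6, 95.5]
eef_rot: [3.142, -0.0, 0.241]
wrist_force: [0.2, 0.7, 0.7]
finger_gap: 1.2
```

Request:
jog_arm:
  increments:
    - [0,0,0.1,0,0,0,0]
    - [0,0,0,0,0,0,0]

```text
clock: 15.92
eef_pos: [512.0, 86.6, 94.6]
eef_rot: [3.141, -0.0, 0.241]
wrist_force: [1.0, 0.1, 1.1]
finger_gap: 0.4
```

Request:
jog_arm:
  increments:
    - [0,0,0.1,0,0,0,0]
    - [0,0,0,0,0,0,0]

```text
clock: 16.18
eef_pos: [512.1, 86.7, 93.6]
eef_rot: [3.142, -0.0, 0.241]
wrist_force: [-0.7, -0.2, 3.3]
finger_gap: 0.6
```

Request:
jog_arm:
  increments:
    - [0,0,0.1,0,0,0,0]
    - [0,0,0,0,0,0,0]

```text
clock: 16.42
eef_pos: [512.1, 86.7, 92.7]
eef_rot: [3.142, -0.0, 0.241]
wrist_force: [-1.3, 0.6, 6.2]
finger_gap: 0.4
```

Request:
jog_arm:
  increments:
    - [0,0,0.1,0,0,0,0]
    - [0,0,0,0,0,0,0]

```text
clock: 16.68
eef_pos: [512.1, 86.7, 91.8]
eef_rot: [3.142, -0.001, 0.241]
wrist_force: [-2.6, -0.1, 7.8]
finger_gap: 0.4
```

Request:
jog_arm:
  increments:
    - [0,0,0.1,0,0,0,0]
    - [0,0,0,0,0,0,0]

```text
clock: 16.92
eef_pos: [512.1, 86.7, 90.9]
eef_rot: [3.142, -0.001, 0.241]
wrist_force: [-1.4, 0.1, 7.9]
finger_gap: 0.6
```

Request:
jog_arm:
  increments:
    - [0,0,0.1,0,0,0,0]
    - [0,0,0,0,0,0,0]

```text
clock: 17.18
eef_pos: [512.1, 86.7, 89.8]
eef_rot: [3.142, -0.001, 0.241]
wrist_force: [-2.2, -0.1, 8.5]
finger_gap: 0.4
```

Request:
jog_arm:
  increments:
    - [0,0,0.1,0,0,0,0]
    - [0,0,0,0,0,0,0]

```text
clock: 17.42
eef_pos: [512.1, 86.7, 88.9]
eef_rot: [3.142, -0.001, 0.242]
wrist_force: [-0.7, -0.3, 8.5]
finger_gap: 0.8
```

Force is flat at about 8 N while it slides; continuing.

Request:
jog_arm:
  increments:
    - [0,0,0.1,0,0,0,0]
    - [0,0,0,0,0,0,0]

```text
clock: 17.68
eef_pos: [512.1, 86.7, 87.9]
eef_rot: [3.142, -0.001, 0.241]
wrist_force: [-2.6, -0.5, 8.2]
finger_gap: 0.4
```

Request:
jog_arm:
  increments:
    - [0,0,0.1,0,0,0,0]
    - [0,0,0,0,0,0,0]

```text
clock: 17.92
eef_pos: [512.1, 86.7, 86.9]
eef_rot: [3.141, -0.001, 0.241]
wrist_force: [-2.4, -0.8, 8.6]
finger_gap: 0.7
```

Request:
jog_arm:
  increments:
    - [0,0,0.1,0,0,0,0]
    - [0,0,0,0,0,0,0]

```text
clock: 18.18
eef_pos: [512.1, 86.7, 86.1]
eef_rot: [3.141, -0.001, 0.241]
wrist_force: [-3.1, -0.7, 11.0]
finger_gap: 0.8
```

Request:
jog_arm:
  increments:
    - [0,0,0.1,0,0,0,0]
    - [0,0,0,0,0,0,0]

```text
clock: 18.42
eef_pos: [512.2, 86.7, 85.3]
eef_rot: [3.141, -0.001, 0.242]
wrist_force: [-4.1, -1.3, 13.7]
finger_gap: 0.5
```

Request:
jog_arm:
  increments:
    - [0,0,-0.12,0,0,0,0]
    - [0,0,0,0,0,0,0]
    - [0,0,0,0,0,0,0]

```text
clock: 18.8
eef_pos: [512.1, 86.7, 86.3]
eef_rot: [3.141, -0.001, 0.242]
wrist_force: [-3.0, -0.9, 11.7]
finger_gap: 0.5
```

```bash
python3 - <<'E'
from h import *
for i in range(6):
    p=camera("scene");s=read_state();print(s["eef_pos"].round(2),s["wrist_force"].round(2))
cv2.imwrite("pics/scene9.png",cv2.resize(cv2.cvtColor(p["image"],cv2.COLOR_RGB2BGR)[120:330,200:440],None,fx=3,fy=3)[:600])
E
```

```text
[512.13  86.68  86.3 ] [-3.14 -0.78 10.11]
[512.15  86.69  86.32] [-2.68 -1.29 10.45]
[512.15  86.66  86.3 ] [-2.29 -0.23  9.69]
[512.13  86.69  86.29] [-2.56 -0.14 11.32]
[512.12  86.67  86.3 ] [-3.01 -0.32 10.58]
[512.13  86.69  86.3 ] [-2.72 -0.51 10.94]
```

View pics/scene9.png

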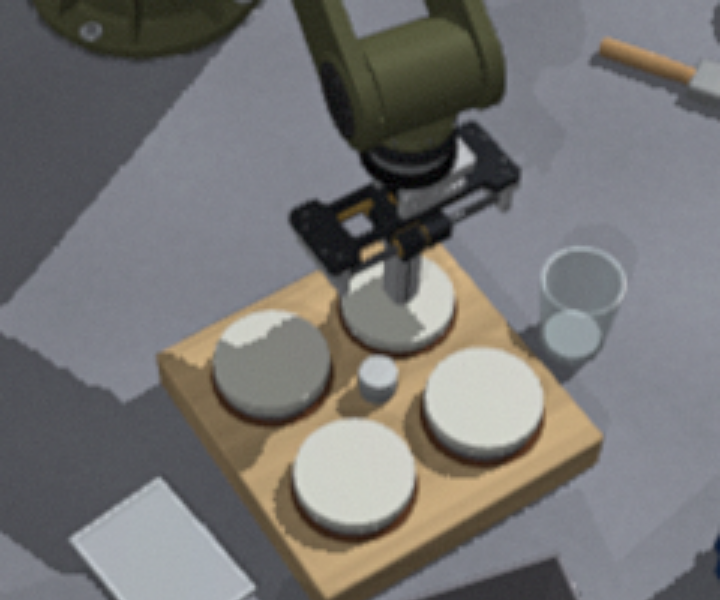

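The picture shows the tips in the middle of the well_1 cover (about pixel 400,297 in the crop). The tin, jar and lid in view haven't moved, and the push is steady at about 10.5 N.

```bash
python3 -c "
from cell import *
print(sign_off());print(read_state()['wrist_force'])"
```

```text
the job is handed in; nothing more can be done
None
the job is handed in; nothing more can be done
```

The unseated cover was the one in well_1, the back-left well near (512, 87) mm. It is now pushed home, and I handed the job in with the arm still holding it down at about 10.5 N.

- **Finding it:** I pressed near the edge of all four covers. The covers in wells 2, 3 and 4 gave about 1 mm per 3 N from first touch, so they are sound. The well_1 edge stayed under 2 N to about 4 mm below the height where its middle later met the fingers, so it was rocking.
- **Seating it:** Pressing the middle, the force rose to about 8 N and stayed there for about 5 mm while the cover slid down. It then rose at the foam's rate, so it was on its rim. I pushed on briefly to 13.7 N and eased back.
- **Last checks:** Six readings of the push lay between 9.7 and 11.3 N, and the height held steady. A sideways force of about 3 N shows while pressing, as it did on the sound covers. The last picture shows the tin, jar and lid where they were. The spout and crushed tin lay outside that crop, but the arm never went near them.
- **Not checked:** I did not press the edge again after seating, because the job had to finish holding the cover down. The force and travel are the only evidence that it no longer rocks.

The clock was about 19 s at hand-in. A force reading requested after hand-in was refused.

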